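Press a bracket pin with bench locking pliers

ROBOT

A 6-joint arm with a two-finger parallel gripper is mounted at the origin on the work surface. World frame = base frame: x ahead of the robot, y to its left, z up, the work surface at z = 0. Lengths are in m, angles in rad, forces in N, time in s.
With the tool pointing down it reaches from about 0.4 to 0.925 m from the base axis. Payload 3.4 kg.
Tool frame: the origin (TCP) lies on the centre line of the jaws, within the pads' length; the fingertips stand 25 mm ahead of it and the grasp point (between the pads) lies 6 mm ahead of it (bot.finger_overhang is the distance from the TCP to the fingertips, in m); z points along the fingers, y is the direction in which the jaws open and shut (so a half turn about z gives the same grasp; the last joint's range is limited). The gripper opens to 85 mm and grips with 20 to 120 N. Pads are 22 mm wide; open, the fingers measure 114 mm over their backs; the gripper's body (76 mm by 85 mm) begins 54 mm behind the grasp point. The pads swing forward as they close: fully open they stand 13 mm farther back than shut.
Start: joints at [-1.206, 0.307, 1.506, -0, 1.328, -0.073], TCP at [0.244, -0.521, 0.256] pointing down, gripper open.
Joint ranges: [-3.12, 3.12], [-1.05, 2.28], [0.14, 2.33], [-1.42, 4.57], [0.1, 2.73], [-2.68, 2.68]. Speed limits (rad/s): [2.57, 2.57, 3.14, 3.14, 3.14, 3.14].

INTERFACE

Orientations are given as a rotation vector (axis times angle).
In Python, from station import bot gives the robot as it stands. The module is installed in compiled form; this text tells all that it offers.
- The arm moves only by the tool arm_command, never from a script. Its argument "moves" is one flat list of numbers, 4 for each row, row after row: the shift along the world's x, y, z in m, then the turn about the world's z in degrees. A call has 1 to 8 rows; each row shifts and turns the commanded pose from where the row before left it; what a row does not reach is not made up. A row lasts 1/8 s, in which the tool goes at most 62.5 mm and 10.7 degrees, less where a joint would pass 70% of its speed; a pose out of reach is approached as far as the arm can. A call with a gripper value outside its range is refused whole. "grip" is the finger opening in m, from 0 to 0.0854, set as the call begins (left out, the last holds). The fingers move at their own pace and stop on an object; "grip_force" is the grip in N (left out, the last holds). Time passes only in rows, so rows that do not move let the fingers close. It gives the time, the measured TCP pose, the force and the opening at its end, in the units of the state.
- bot.observe(): the state, without advancing time (a new reading comes with each control period).
- bot.get_image(name): name is "scene" or "top" or "wrist"; returns (picture, depth): 420x560x3 uint8, blue, green, red; 420x560 float32, m along the optical axis (not along the pixel's ray), 0 where there is no reading.
- bot.calibration(name): a dict with "fx", "fy", "cx", "cy" (pixels), "R" (3x3) and "t" (3): a world point X has camera coordinates R X + t. Camera axes: x right, y down, z forward; pixel columns grow to the right and rows downward; lengths in m; the calibration is good to about 2 mm. A picture is of the moment at which its call begins: read the wrist's pose just before it. calibration takes no time and is no camera call; for the wrist camera it gives the pose at the moment of the call.
- bot.close_job(): hands the job in, once; it reports no verdict.
The state is a dict: "clock": time; "q": joint angles; "joint_velocities": joint speeds; "effort": joint torques, N m; "tcp_pos": TCP position; "eef_rot": TCP orientation; "wrist_force": force on the tool from outside, world axes, zero at the start; "ft_torque": the same for the moment, N m; "gripper_width": finger opening in m.
Only numpy, scipy, OpenCV 4.12 (cv2) and the standard library are available. Lean on these libraries where they do the work, as an engineer would, in place of code of your own. Each camera call takes 0.05 s, during which the arm holds its last target. There are 200 camera calls.

TASK

Slide the blue drawer-rail bracket along its trough until it is fully home against the end stop, so its brass pin sits under the jaw. Then press the black-gripped handle of the locking pliers down over centre until they stay locked by themselves with the pin pressed fully in, and flick the red release lever so that they spring open again, leaving the bracket in place. Push gently throughout, never with more than 30 N, and leave the other things where they are.

Things in the scene. Friction and masses are not known exactly. Their poses are not given: they have to be found in the camera images.
- stand: Locking pliers fixed on a grey bench base (110 x 300 x 12 mm). Origin: on the table under the pliers. In its frame the pliers lie along y: handle and release lever towards +y, jaw towards -y, a trough for the bracket along x at y = -150 mm. Lower handle (fixed) 57 mm high, y -129 to +105. Moving jaw y -79 to -161 mm, 20 mm wide, its top about 118 mm high when open.
- seat (a point): Point on the trough floor (45 mm above the table) under the jaw's black pad, where the pin's axis must come; axes as the stand's, at its y = -150 mm. The floor runs from 125 mm before it (-x) to the rigid end stop 30 mm past it (+x); side guides 8 mm high from 70 mm before it, 1.5 mm clearance each side. Push the bracket towards +x.
- bracket: Loose blue bracket: bar 100 (x) x 34 (y) x 16 mm high, about 0.25 kg, with an upright tab 8 mm thick, 36 mm high in all, at its near end (-x). Lies in the trough 25 to 45 mm short of home. Origin: centre of its underside. Push low on its near end face (50 mm from the origin) towards +x; it slides with about 1 to 5 N until its far end meets the end stop.
- pin_axis (a point): Point on the bracket's underside on the axis of its brass push pin, 20 mm towards +x from the bracket's origin. Home means that it is above the seat.
- pin (a joint): How far the brass pin (head 12 mm wide) has been pushed into the bracket: 0 = standing 6 mm proud, 0.006 m = fully in. It takes about 6 N and stays where pushed; the closing jaw presses it in.
- handle (a joint): Upper handle (20 mm wide, 13 thick, black grip, 122 mm long): 0 rad = closed on its rigid stop, about 0.6 = sprung open. Dead centre at 0.025: above it it springs open, below it snaps shut and stays. Pressing takes up to 12 to 17 N halfway, then less and less down to dead centre, almost none, then the hard stop. The grip is bent up: at every angle it is 1 to 11 mm higher than measured.
- handle_press (a point): Where the top of the black grip, to be pressed down, would be if it were not bent (really it is 1 to 11 mm higher: feel for it). 87 mm from the handle's pivot, 35 mm short of its end. Pivot at y = -12 mm in the stand's frame, 95 mm above the table. Closed, about 91 mm high at the stand's y = +75 mm; open, about 141 mm high at y = +62 mm.
- lever (a joint): Release lever: 0 = at rest (sprung back), 0.45 rad = fully down. With the pliers locked, pressing it lifts the handle over centre at some 0.13 to 0.38 rad, with about 3 to 7 N at the pad; the handle then springs up by itself, clear of the pad.
- lever_pad (a point): Middle of the top of the lever's red pad (30 x 30 mm), beyond the end of the handle at y = +170 mm in the stand's frame, 68 mm above the table at rest; pressing fully down lowers it by about 35 mm, and there is nothing beneath it. The lever's pivot is 80 mm towards the jaw.
- spare_bracket: Another bracket like the first, without a pin; leave alone. Origin: centre of underside.
- screwdriver: Screwdriver lying beyond the pliers; leave alone.
- pill_bottle: Small amber jar with white cap, 44 mm wide, 75 mm high, standing on the robot's side of the pliers; leave alone. Origin: centre of underside.
- carton_red: Medicine carton, white with crimson band, 110 x 50 x 35 mm; leave alone. Origin: centre of underside.
- carton_teal: Medicine carton, white with teal band, 90 x 60 x 40 mm; leave alone. Origin: centre of underside.
- carton_cream: Medicine carton, cream with orange band, 120 x 45 x 45 mm; leave alone. Origin: centre of underside.
- pin_cup: White plastic cup, 64 mm wide, 50 mm high; leave alone. Origin: centre of underside.

How it is judged:
By the outcome, as a careful person would: the job done as asked, in the order asked, and still so for the second after the job is handed in, with the robot touching nothing.
It also fails if it takes over 67 s, if anything falls off the work surface, if the arm or the gripper's body presses on something with over 40 N, if the wrist force passes 120 N, or if a joint passes its speed limit or range.

## Working session

There is one attempt and no reset: what is moved stays moved. The work goes in short steps, Python scripts to look and compute and a tool call to move; the robot and the scene stay as the last step left them, time stands still between calls to the robot, and variables do not carry over. Pictures are saved under pics/ and viewed, about 8 in all and at most 12, crops included, and the job is handed in when it is done.

Besides the shell and the picture viewer there is one more tool, called after "Emit:" as name(argument=value, ...), one argument or row to a line, values as JSON. arm_command: Moves the arm, as the interface text tells. Its arguments: {"type":"object","properties":{"moves":{"type":"array"},"grip":{"type":"number"},"grip_force":{"type":"number"}},"required":["moves"]}

```bash
mkdir -p pics; cat > h.py <<'E'
import numpy as np, cv2
from station import bot
def pts(name):
    c=bot.calibration(name); im,d=bot.get_image(name)
    v,u=np.mgrid[:420,:560]
    P=np.stack([(u-c['cx'])/c['fx']*d,(v-c['cy'])/c['fy']*d,d],-1)
    X=(P-c['t'])@c['R']; X[d==0]=np.nan
    return im,X
E
python3 - <<'E'
from h import *
ims=[]
for n in("scene","top"):
    im,X=pts(n); cv2.imwrite(f"pics/{n}0.png",im); np.savez(f"{n}0.npz",im=im,X=X); ims.append(im)
s=bot.observe(); print(s)
for n in("scene","top","wrist"): c=bot.calibration(n); print(n,c['fx'],-c['R'].T@c['t'])
E
```

```text
{'clock': 0.1, 'q': array([-1.20648550e+00,  3.07483893e-01,  1.50754297e+00, -2.91397751e-05,
        1.32840665e+00, -7.34958582e-02]), 'joint_velocities': array([-0.00174169, -0.00176943, -0.00334777, -0.00030422, -0.00129551,
        0.00058069]), 'effort': array([ 6.25325338e-04, -4.58527851e+01, -2.52608621e+01,  7.86040971e-06,
        5.57096864e-03, -1.21201336e-05]), 'tcp_pos': array([ 0.243536  , -0.5202346 ,  0.25548122]), 'eef_rot': array([-3.06484587e+00, -6.81842054e-01,  4.62671667e-04]), 'wrist_force': array([-0.37345956,  0.1154943 ,  0.02221708]), 'ft_torque': array([-0.03395442,  0.03468641,  0.00500162]), 'gripper_width': 0.08540036856568073}
scene 489.0254707618675 [ 1.16543964 -0.80200265  0.93115329]
top 406.75312312625306 [ 0.5149434  -0.02442689  1.08128709]
wrist 348.42340859117814 [ 0.31280139 -0.48850588  0.37267527]
```

View pics/scene0.png

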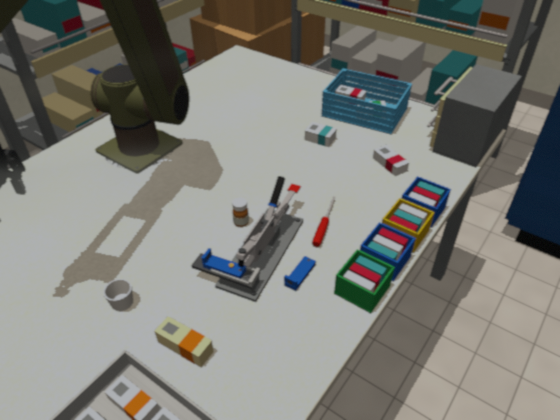

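View pics/top0.png

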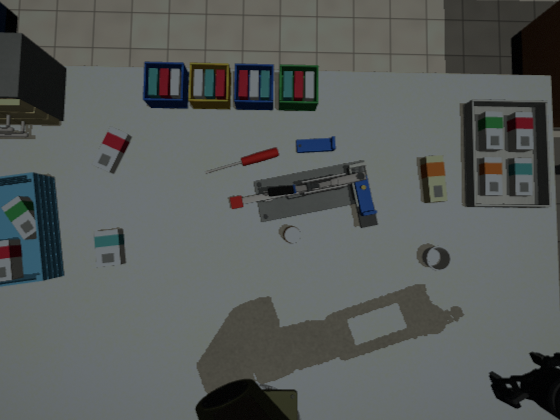

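The scene view shows the pliers mid-table at about (255,245), with the jar beside them. In the top view the red pad is at (237,201), the grip at (282,190) and the blue bracket at (365,197). The trough runs up the image, away from the robot.

```bash
cat > m.py <<'E'
from h import *
def comps(im,X,name,lo,hi,box,zr):
    hsv=cv2.cvtColor(im,cv2.COLOR_BGR2HSV)
    m=cv2.inRange(hsv,lo,hi); 
    b=np.zeros_like(m); b[box[1]:box[3],box[0]:box[2]]=1; m=m*b
    z=X[...,2]; m[~((z>zr[0])&(z<zr[1]))]=0
    n,l,s,c=cv2.connectedComponentsWithStats(m)
    for i in range(1,n):
        if s[i,4]<15: continue
        p=X[l==i]; print(name,s[i],c[i].round(1),'mean',p.mean(0).round(4),'min',np.percentile(p,3,0).round(3),'max',np.percentile(p,97,0).round(3))
E
python3 - <<'E'
from m import *
d=np.load('top0.npz'); im,X=d['im'],d['X']; B=(220,150,400,240)
comps(im,X,'red',(0,150,60),(8,255,255),B,(.03,.2))
comps(im,X,'red2',(172,150,60),(180,255,255),B,(.03,.2))
comps(im,X,'blue',(105,120,40),(125,255,255),B,(.03,.2))
comps(im,X,'brass',(15,90,60),(35,255,255),B,(.03,.2))
comps(im,X,'black',(0,0,0),(180,255,30),B,(.08,.2))
z=X[...,2]; b=np.zeros(z.shape,bool); b[150:240,220:400]=1
base=b&(z>.007)&(z<.018); 
m=cv2.morphologyEx(base.astype(np.uint8),cv2.MORPH_OPEN,np.ones((3,3)))
P=X[m>0][:,:2].astype(np.float32); print(len(P),cv2.minAreaRect(P),cv2.boxPoints(cv2.minAreaRect(P)))
o=b&(z>.007)&(z<.2); P=X[o][:,:2].astype(np.float32); print(cv2.minAreaRect(P))
cv2.imwrite('pics/c1.png',cv2.resize(im[150:245,220:400],None,fx=4.4,fy=4.4,interpolation=cv2.INTER_CUBIC)*1)
d=np.load('scene0.npz'); im,X=d['im'],d['X']; B=(180,170,310,300)
comps(im,X,'red',(0,150,60),(8,255,255),B,(.03,.2))
comps(im,X,'blue',(105,120,40),(125,255,255),B,(.03,.2))
comps(im,X,'black',(0,0,0),(180,255,30),B,(.08,.2))
E
```

```text
red [230 196  13  13 124] [236.1 201.8] mean [0.58   0.058  0.0682] min [0.567 0.045 0.065] max [0.593 0.071 0.072]
blue [355 179  22  37 446] [364.5 198.1] mean [ 0.5946 -0.2646  0.0627] min [ 0.556 -0.284  0.055] max [ 0.638 -0.245  0.082]
blue [293 185   3   8  16] [294.  188.5] mean [ 0.6101 -0.0827  0.1236] min [ 0.602 -0.085  0.119] max [ 0.618 -0.08   0.127]
black [268 186  26  10 208] [280.3 190.3] mean [ 0.6028 -0.0498  0.1509] min [ 0.591 -0.078  0.127] max [ 0.614 -0.024  0.169]
2625 ((0.6407420039176941, -0.11090560257434845), (0.16767701506614685, 0.25306230783462524), 11.820069313049316) [[ 0.53276277 -0.00423084]
 [ 0.58459973 -0.25192714]
 [ 0.74872124 -0.21758036]
 [ 0.6968843   0.03011593]]
((0.6077451705932617, -0.12104210257530212), (0.23458579182624817, 0.4509221613407135), 1.6356819868087769)
red [289 185  11   7  50] [293.9 187.6] mean [0.5803 0.0554 0.0659] min [0.568 0.044 0.063] max [0.592 0.068 0.069]
blue [269 202   7   5  21] [272.3 204. ] mean [ 0.6101 -0.0826  0.1211] min [ 0.602 -0.086  0.117] max [ 0.618 -0.078  0.125]
blue [201 249  45  29 522] [221.8 264.8] mean [ 0.5998 -0.2702  0.0606] min [ 0.557 -0.291  0.05 ] max [ 0.651 -0.248  0.079]
blue [285 276  13   8  46] [291.2 278.8] mean [ 0.7443 -0.1915  0.0333] min [ 0.729 -0.196  0.031] max [ 0.758 -0.186  0.037]
black [272 192   7  11  36] [274.9 197.3] mean [ 0.6081 -0.0687  0.1325] min [ 0.603 -0.077  0.124] max [ 0.614 -0.059  0.142]
black [239 261   4   5  16] [240.9 262.9] mean [ 0.6494 -0.2571  0.0877] min [ 0.645 -0.259  0.082] max [ 0.652 -0.255  0.094]
```

View pics/c1.png

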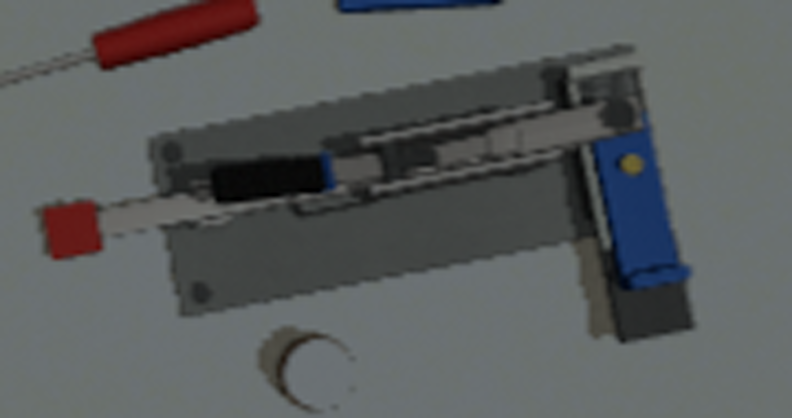

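The crop shows the pliers tilted about 12° from world y. The red pad is at crop (72,230), the brass pin at (632,164), the jaw's black pad at (618,112) and the bracket tab at (655,275). I'll now compute everything in the stand frame.

```bash
cat > f.py <<'E'
from m import *
a=np.deg2rad(12.0); ex=np.array([np.cos(a),np.sin(a)]); ey=np.array([-np.sin(a),np.cos(a)])
O=np.array([0.580,0.0575])-0.170*ey
def S(X): p=X[...,:2]-O; return np.stack([p@ex,p@ey,X[...,2]],-1)
def W(x,y): return O+x*ex+y*ey
E
python3 - <<'E'
from f import *
print('O',O,'seat',W(0,-.15),'grip',W(0,.062),W(0,.075),'pad',W(0,.17))
for n in('top','scene'):
    d=np.load(n+'0.npz'); im,X=d['im'],d['X']; Y=S(X); hsv=cv2.cvtColor(im,cv2.COLOR_BGR2HSV)
    near=(abs(Y[...,0])<.14)&(Y[...,1]>-.2)&(Y[...,1]<.2)
    bl=near&(cv2.inRange(hsv,(100,110,30),(128,255,255))>0)&(Y[...,1]<-.1)
    for nm,m in(('blue',bl),('tab',bl&(Y[...,2]>.072)),('bar',bl&(Y[...,2]>.055)&(Y[...,2]<.066)),('brass',near&(cv2.inRange(hsv,(18,80,50),(38,255,255))>0)),
      ('red',near&(cv2.inRange(hsv,(0,150,50),(8,255,255))>0)),('grip',near&(Y[...,2]>.12)&(Y[...,1]>0)),('jaw',near&(Y[...,2]>.1)&(Y[...,1]<-.1))):
        p=Y[m]
        if len(p): print(n,nm,len(p),'med',np.median(p,0).round(4),'p2',np.percentile(p,2,0).round(4),'p98',np.percentile(p,98,0).round(4))
    m=near&(Y[...,2]>.055)&(Y[...,1]>0)&(abs(Y[...,0])<.03)
    p=Y[m]
    for y in np.arange(.0,.2,.01):
        q=p[abs(p[:,1]-y)<.005]
        if len(q): print(y.round(2),np.median(q[:,0]).round(4),np.percentile(q[:,2],[10,90]).round(3))
E
```

```text
O [ 0.61534499 -0.10878509] seat [ 0.64653174 -0.25550723] grip [ 0.60245446 -0.04813994] [ 0.59975161 -0.03542402] pad [0.58   0.0575]
top blue 516 med [-0.0484 -0.1455  0.0606] p2 [-0.0934 -0.1646  0.0171] p98 [ 0.118  -0.1015  0.0821]
top tab 48 med [-0.0901 -0.1491  0.0808] p2 [-0.0945 -0.1643  0.0762] p98 [-0.0048 -0.1342  0.1062]
top bar 390 med [-0.0495 -0.1484  0.0608] p2 [-0.0854 -0.1649  0.0562] p98 [-0.0084 -0.1332  0.065 ]
top brass 13 med [-0.0248 -0.1489  0.0673] p2 [-0.0717 -0.1542  0.0487] p98 [-0.0206  0.0007  0.0719]
top red 432 med [0.1047 0.1086 0.025 ] p2 [-0.0119  0.0464  0.015 ] p98 [0.1215 0.1827 0.0712]
top grip 237 med [-0.      0.0574  0.1494] p2 [-0.0093  0.0236  0.1217] p98 [0.0097 0.0879 0.1696]
top jaw 182 med [ 1.000e-04 -1.257e-01  1.081e-01] p2 [-0.0095 -0.1492  0.1004] p98 [ 0.0111 -0.1014  0.1205]
0.0 -0.0013 [0.065 0.107]
0.01 -0.0025 [0.057 0.11 ]
0.02 -0.0013 [0.057 0.121]
0.03 -0.0005 [0.119 0.129]
0.04 -0.0017 [0.117 0.138]
0.05 -0.0027 [0.067 0.147]
0.06 -0.0019 [0.068 0.155]
0.07 -0.0032 [0.066 0.164]
0.08 -0.0024 [0.066 0.169]
0.09 -0.0006 
[... 743 characters left out ...]
1 0.0679]
scene grip 246 med [0.0018 0.0545 0.1432] p2 [-0.0088  0.0243  0.1211] p98 [0.0108 0.0837 0.1667]
scene jaw 161 med [ 0.0027 -0.1372  0.1075] p2 [-0.012  -0.1526  0.1003] p98 [ 0.014  -0.1011  0.1175]
0.0 0.0023 [0.075 0.105]
0.01 0.0027 [0.099 0.11 ]
0.02 0.0018 [0.107 0.121]
0.03 0.002 [0.113 0.128]
0.04 0.0017 [0.061 0.135]
0.05 0.0037 [0.066 0.144]
0.06 0.0008 [0.063 0.153]
0.07 0.0029 [0.063 0.162]
0.08 0.0021 [0.061 0.166]
0.09 0.001 [0.062 0.071]
0.1 -0.0004 [0.062 0.068]
0.11 0.0002 [0.062 0.066]
0.12 0.0023 [0.064 0.066]
0.13 0.0003 [0.063 0.065]
0.14 -0.0002 [0.061 0.066]
0.15 0.0009 [0.062 0.067]
0.16 0.0023 [0.063 0.068]
0.17 -0.0 [0.064 0.068]
0.18 0.0025 [0.064 0.068]
```

Emit:
arm_command(
  moves=[0.0355, 0.03, -0.006, -1.6, 0.0355, 0.03, -0.006, -1.6, 0.0355, 0.03, -0.006, -1.6, 0.0355, 0.03, -0.006, -1.6, 0.0355, 0.03, -0.006, -1.6, 0.0355, 0.03, -0.006, -1.6, 0.0355, 0.03, -0.006, -1.6, 0.0355, 0.03, -0.006, -1.6],
  grip=0,
)

```text
clock: 1.1
tcp_pos: [0.5285, -0.2796, 0.2076]
eef_rot: [-3.123, -0.335, 0.001]
wrist_force: [-0.2, -0.2, -0.2]
gripper_width: 0.0
```

Emit:
arm_command(
  moves=[-0.0015, -0.001, -0.03, 0, 0, 0, -0.03, 0, 0, 0, -0.03, 0, 0, 0, -0.025, 0, 0, 0, -0.01, 0, 0, 0, -0.005, 0, 0, 0, -0.002, 0, 0, 0, 0, 0],
)

```text
clock: 2.1
tcp_pos: [0.5267, -0.2821, 0.0771]
eef_rot: [3.123, 0.336, 0.002]
wrist_force: [0.5, -0.0, -0.0]
gripper_width: -0.0003
```

```bash
python3 - <<'E'
from f import *
s=bot.observe(); print(s['tcp_pos'],s['wrist_force'],S(s['tcp_pos']))
im,X=pts('wrist'); cv2.imwrite('pics/w1.png',im)
im2,_=pts('scene'); cv2.imwrite('pics/s1.png',cv2.resize(im2[150:310,150:350],None,fx=3,fy=3))
cv2.imwrite('pics/ws.png',np.hstack([cv2.resize(im,(400,300)),cv2.resize(im2[180:300,170:330],(400,300))]))
E
```

```text
[ 0.52670732 -0.28213845  0.07708022] [ 0.49015882 -0.00800496 -0.04785162] [-0.12274291 -0.15113636  0.07708022]
```

View pics/ws.png

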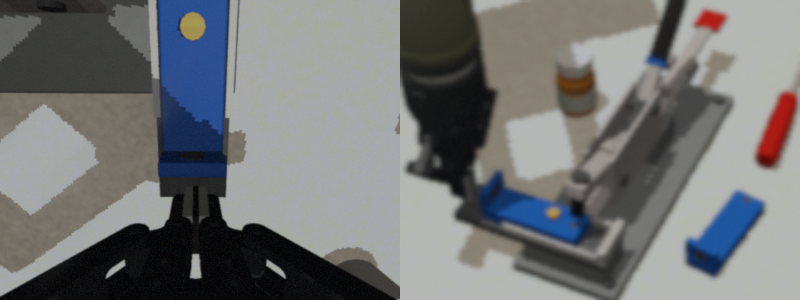

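The wrist view shows the closed fingers centred on the bracket's near end, with a gap still to close. The scene view agrees. I'm pushing towards +x.

Emit:
arm_command(
  moves=[0.003, 0.0007, -0.001, 0, 0.003, 0.0007, -0.001, 0, 0.003, 0.0007, 0, 0, 0.003, 0.0007, 0, 0, 0.003, 0.0007, 0, 0, 0.003, 0.0006, 0, 0, 0.003, 0.0006, 0, 0, 0.003, 0.0006, 0, 0],
)

```text
clock: 3.2
tcp_pos: [0.5499, -0.2764, 0.0743]
eef_rot: [-3.123, -0.336, 0.001]
wrist_force: [-2.7, -1.4, 1.3]
gripper_width: 0.0001
```

Emit:
arm_command(
  moves=[0.002, 0.0004, 0, 0, 0.002, 0.0004, 0, 0, 0.002, 0.0004, 0, 0, 0.001, 0.0002, 0, 0, 0.001, 0.0002, 0, 0],
)

```text
clock: 3.82
tcp_pos: [0.5583, -0.2748, 0.0743]
eef_rot: [-3.123, -0.336, 0.0]
wrist_force: [-3.1, -0.4, 0.1]
gripper_width: 0.0001
```

Emit:
arm_command(
  moves=[0.001, 0.0002, 0, 0, 0.001, 0.0002, 0, 0, 0.001, 0.0002, 0, 0, 0.001, 0.0002, 0, 0, 0.001, 0.0002, 0, 0],
)

```text
clock: 4.45
tcp_pos: [0.5633, -0.2739, 0.0743]
eef_rot: [-3.124, -0.336, -0.0]
wrist_force: [-2.4, -0.0, -0.4]
gripper_width: 0.0
```

Emit:
arm_command(
  moves=[0.001, 0.0002, 0, 0, 0.001, 0.0002, 0, 0],
)

```text
clock: 4.7
tcp_pos: [0.5653, -0.2735, 0.0743]
eef_rot: [-3.124, -0.336, -0.0]
wrist_force: [-2.2, -0.4, -0.3]
gripper_width: -0.0003
```

Emit:
arm_command(
  moves=[0.001, 0.0002, 0, 0],
)

```text
clock: 4.82
tcp_pos: [0.5663, -0.2733, 0.0743]
eef_rot: [-3.124, -0.336, -0.0]
wrist_force: [-1.9, -0.5, -0.9]
gripper_width: -0.0001
```

Emit:
arm_command(
  moves=[0.001, 0.0002, 0, 0],
)

```text
clock: 4.95
tcp_pos: [0.5673, -0.2731, 0.0743]
eef_rot: [-3.123, -0.336, 0.0]
wrist_force: [-3.9, -1.3, 0.5]
gripper_width: 0.0002
```

Emit:
arm_command(
  moves=[0.0005, 0.0001, 0, 0],
)

```text
clock: 5.08
tcp_pos: [0.5673, -0.273, 0.0743]
eef_rot: [-3.123, -0.336, 0.002]
wrist_force: [-3.9, -1.5, 1.0]
gripper_width: 0.0002
```

Emit:
arm_command(
  moves=[0.0005, 0.0001, 0, 0],
)

```text
clock: 5.2
tcp_pos: [0.5673, -0.273, 0.0743]
eef_rot: [-3.123, -0.337, 0.003]
wrist_force: [-5.1, -2.1, 1.6]
gripper_width: 0.0005
```

Emit:
arm_command(
  moves=[0.0005, 0.0001, 0, 0],
)

```text
clock: 5.32
tcp_pos: [0.5674, -0.273, 0.0743]
eef_rot: [-3.123, -0.337, 0.004]
wrist_force: [-6.5, -2.1, 2.1]
gripper_width: 0.0003
```

The TCP has stopped at stand x = -81 mm, as expected, and the force is rising. I'll press slightly more, back off and check.

Emit:
arm_command(
  moves=[0.001, 0.0002, 0, 0],
)

```text
clock: 5.45
tcp_pos: [0.5673, -0.273, 0.0743]
eef_rot: [-3.123, -0.337, 0.007]
wrist_force: [-10.8, -3.3, 4.7]
gripper_width: -0.0
```

Emit:
arm_command(
  moves=[0.0005, 0.0001, 0, 0, 0, 0, 0, 0],
)

```text
clock: 5.7
tcp_pos: [0.5673, -0.2729, 0.0742]
eef_rot: [-3.123, -0.337, 0.008]
wrist_force: [-8.2, -3.1, 3.1]
gripper_width: 0.0
```

Emit:
arm_command(
  moves=[-0.004, -0.0008, 0, 0, -0.01, -0.002, 0, 0, -0.01, -0.002, 0.002, 0, -0.01, -0.002, 0.04, 0, 0, 0, 0.055, 0, 0, 0, 0.055, 0, 0, 0, 0, 0],
)

```text
clock: 6.58
tcp_pos: [0.5389, -0.2811, 0.2323]
eef_rot: [3.116, 0.335, 0.015]
wrist_force: [0.7, -0.5, 0.2]
gripper_width: 0.0
```

```bash
python3 - <<'E'
from f import *
for n in('top','scene'):
    im,X=pts(n); Y=S(X); hsv=cv2.cvtColor(im,cv2.COLOR_BGR2HSV)
    near=(abs(Y[...,0])<.11)&(Y[...,1]>-.19)&(Y[...,1]<-.11)&(Y[...,2]>.04)
    bl=near&(cv2.inRange(hsv,(100,110,30),(128,255,255))>0)
    for nm,m in(('blue',bl),('tab',bl&(Y[...,2]>.072)),('brass',near&(cv2.inRange(hsv,(18,80,50),(38,255,255))>0))):
        p=Y[m]
        if len(p): print(n,nm,len(p),np.median(p,0).round(4),np.percentile(p,3,0).round(4),np.percentile(p,97,0).round(4))
print(bot.observe()['tcp_pos'],S(bot.observe()['tcp_pos']))
E
```

```text
top blue 424 [-0.032  -0.1481  0.0611] [-0.0683 -0.1645  0.0513] [ 0.0271 -0.1335  0.0827]
top tab 48 [-0.0654 -0.1482  0.0809] [-0.0693 -0.1641  0.0746] [ 0.0003 -0.1336  0.1076]
top brass 931 [-0.0947 -0.1362  0.6178] [-0.1092 -0.1647  0.6137] [-0.0669 -0.1124  0.6248]
scene blue 521 [-0.028  -0.1545  0.0595] [-0.068  -0.1676  0.0535] [ 0.024  -0.1346  0.0797]
scene tab 54 [-0.0634 -0.1544  0.0787] [-0.0688 -0.1687  0.0739] [-0.0014 -0.1385  0.0833]
scene brass 1579 [-0.084  -0.1563  0.5999] [-0.1076 -0.1864  0.5349] [-0.0492 -0.1175  0.6176]
[ 0.53610279 -0.27934322  0.22712473] [-0.1129716  -0.15035564  0.22712473]
```

The tab face is now at about -69 mm from the seat in both views, where -70 is home. Moving over the handle.

Emit:
arm_command(
  moves=[0.0083, 0.0289, -0.0012, 0, 0.0083, 0.0289, -0.0012, 0, 0.0083, 0.0289, -0.0012, 0, 0.0083, 0.0289, -0.0012, 0, 0.0083, 0.0289, -0.0012, 0, 0.0083, 0.0289, -0.0012, 0, 0.0083, 0.0289, -0.0012, 0, 0.0083, 0.0289, -0.0012, 0],
)

```text
clock: 7.68
tcp_pos: [0.6013, -0.0469, 0.2141]
eef_rot: [-3.122, -0.336, 0.007]
wrist_force: [0.1, -0.3, -0.4]
gripper_width: -0.0002
```

Emit:
arm_command(
  moves=[0, 0, -0.004, 0, 0, 0, -0.002, 0, 0, 0, 0, 0],
)

```text
clock: 8.05
tcp_pos: [0.6018, -0.0489, 0.2097]
eef_rot: [-3.124, -0.335, 0.003]
wrist_force: [0.7, 0.2, 0.6]
gripper_width: 0.0001
```

Emit:
arm_command(
  moves=[0, 0, -0.002, 0, 0, 0, -0.002, 0, 0, 0, -0.002, 0, 0, 0, -0.002, 0, 0, 0, -0.002, 0, 0, 0, -0.002, 0],
)

```text
clock: 8.8
tcp_pos: [0.6027, -0.048, 0.1986]
eef_rot: [3.124, 0.336, 0.0]
wrist_force: [-0.2, -0.2, 0.4]
gripper_width: -0.0003
```

Emit:
arm_command(
  moves=[0, 0, -0.002, 0, 0, 0, -0.002, 0, 0, 0, -0.002, 0],
)

```text
clock: 9.18
tcp_pos: [0.6027, -0.0481, 0.1926]
eef_rot: [-3.124, -0.336, -0.0]
wrist_force: [1.5, 0.8, -0.7]
gripper_width: 0.0004
```

Emit:
arm_command(
  moves=[0, 0, -0.002, 0, 0, 0, -0.002, 0, 0, 0, -0.002, 0],
)

```text
clock: 9.55
tcp_pos: [0.6027, -0.0481, 0.1866]
eef_rot: [3.124, 0.336, 0.0]
wrist_force: [-0.1, -0.7, 0.4]
gripper_width: -0.0
```

Emit:
arm_command(
  moves=[0, 0, -0.0015, 0, 0, 0, -0.0015, 0, 0, 0, -0.0015, 0],
)

```text
clock: 9.93
tcp_pos: [0.6028, -0.0481, 0.1822]
eef_rot: [3.123, 0.336, 0.0]
wrist_force: [-0.5, -0.2, 0.2]
gripper_width: -0.0002
```

Emit:
arm_command(
  moves=[0, 0, -0.0015, 0, 0, 0, -0.0015, 0],
)

```text
clock: 10.18
tcp_pos: [0.603, -0.0482, 0.1796]
eef_rot: [3.123, 0.336, 0.001]
wrist_force: [-0.1, 0.1, 2.2]
gripper_width: -0.0002
```

Emit:
arm_command(
  moves=[-0.0001, 0.0005, -0.0015, 0, -0.0001, 0.0005, -0.0015, 0, -0.0001, 0.0005, -0.0015, 0],
)

```text
clock: 10.55
tcp_pos: [0.6028, -0.0466, 0.1753]
eef_rot: [3.123, 0.336, 0.002]
wrist_force: [-0.2, -0.0, 6.6]
gripper_width: 0.0002
```

Contact was at tip height 155 mm, as measured. I'm pressing along the arc.

Emit:
arm_command(
  moves=[-0.0002, 0.0008, -0.002, 0, -0.0002, 0.0008, -0.002, 0, -0.0002, 0.0008, -0.002, 0],
)

```text
clock: 10.92
tcp_pos: [0.6026, -0.044, 0.1702]
eef_rot: [3.123, 0.336, 0.004]
wrist_force: [-1.0, -0.4, 9.6]
gripper_width: -0.0002
```

Emit:
arm_command(
  moves=[-0.0002, 0.0008, -0.002, 0, -0.0002, 0.0008, -0.002, 0, -0.0002, 0.0008, -0.002, 0],
)

```text
clock: 11.3
tcp_pos: [0.6023, -0.0414, 0.1652]
eef_rot: [-3.124, -0.336, -0.006]
wrist_force: [-2.6, 1.8, 16.9]
gripper_width: -0.0002
```

Emit:
arm_command(
  moves=[-0.0001, 0.0007, -0.002, 0, -0.0001, 0.0007, -0.002, 0, -0.0001, 0.0007, -0.002, 0],
)

```text
clock: 11.68
tcp_pos: [0.602, -0.039, 0.1596]
eef_rot: [-3.123, -0.336, -0.007]
wrist_force: [-3.6, 2.2, 16.6]
gripper_width: -0.0001
```

Emit:
arm_command(
  moves=[-0.0001, 0.0006, -0.002, 0, -0.0001, 0.0006, -0.002, 0, -0.0001, 0.0006, -0.002, 0],
)

```text
clock: 12.05
tcp_pos: [0.6014, -0.0365, 0.1534]
eef_rot: [-3.122, -0.336, -0.006]
wrist_force: [-2.8, 5.0, 17.3]
gripper_width: 0.0002
```

Emit:
arm_command(
  moves=[-0.0001, 0.0003, -0.002, 0, -0.0001, 0.0003, -0.002, 0, -0.0001, 0.0003, -0.002, 0],
)

```text
clock: 12.42
tcp_pos: [0.6012, -0.0357, 0.147]
eef_rot: [-3.122, -0.336, -0.006]
wrist_force: [-1.9, 4.6, 14.7]
gripper_width: -0.0002
```

Emit:
arm_command(
  moves=[0, 0.0003, -0.002, 0, 0, 0.0003, -0.002, 0],
)

```text
clock: 12.68
tcp_pos: [0.601, -0.0349, 0.1426]
eef_rot: [-3.122, -0.335, -0.005]
wrist_force: [-2.3, 4.4, 12.2]
gripper_width: -0.0001
```

Emit:
arm_command(
  moves=[0, 0.0003, -0.002, 0, 0, 0.0003, -0.002, 0],
)

```text
clock: 12.92
tcp_pos: [0.6008, -0.0344, 0.1381]
eef_rot: [-3.122, -0.336, -0.004]
wrist_force: [-0.8, 2.8, 9.8]
gripper_width: 0.0002
```

Emit:
arm_command(
  moves=[0, 0.0002, -0.0015, 0, 0, 0.0002, -0.0015, 0],
)

```text
clock: 13.18
tcp_pos: [0.6007, -0.0343, 0.1344]
eef_rot: [-3.122, -0.336, -0.002]
wrist_force: [0.3, 3.1, 6.2]
gripper_width: -0.0002
```

Emit:
arm_command(
  moves=[0, 0, -0.0015, 0, 0, 0, -0.0015, 0],
)

```text
clock: 13.42
tcp_pos: [0.6004, -0.035, 0.1307]
eef_rot: [-3.123, -0.336, -0.001]
wrist_force: [-0.4, 1.0, 2.0]
gripper_width: 0.0002
```

Emit:
arm_command(
  moves=[0, 0, -0.0015, 0],
)

```text
clock: 13.55
tcp_pos: [0.6, -0.0355, 0.1287]
eef_rot: [3.123, 0.336, -0.001]
wrist_force: [0.4, -0.8, -1.1]
gripper_width: 0.0001
```

Emit:
arm_command(
  moves=[0, 0, -0.001, 0],
)

```text
clock: 13.68
tcp_pos: [0.5996, -0.0356, 0.1274]
eef_rot: [3.123, 0.336, -0.003]
wrist_force: [-0.5, 0.7, -0.5]
gripper_width: -0.0
```

Emit:
arm_command(
  moves=[0, 0, -0.001, 0],
)

```text
clock: 13.8
tcp_pos: [0.5998, -0.0356, 0.1266]
eef_rot: [3.124, 0.336, -0.002]
wrist_force: [-0.2, -1.0, -0.2]
gripper_width: 0.0001
```

The force fell to zero at about z = 0.129, so it has probably snapped over centre. I'll confirm gently against the stop.

Emit:
arm_command(
  moves=[0, 0, -0.001, 0],
)

```text
clock: 13.92
tcp_pos: [0.6001, -0.0355, 0.1262]
eef_rot: [-3.124, -0.336, 0.001]
wrist_force: [-0.9, 0.4, 5.5]
gripper_width: -0.0001
```

Emit:
arm_command(
  moves=[0, 0, -0.0007, 0],
)

```text
clock: 14.05
tcp_pos: [0.6003, -0.0355, 0.1261]
eef_rot: [3.123, 0.336, 0.0]
wrist_force: [-1.7, 0.0, 6.7]
gripper_width: -0.0002
```

Emit:
arm_command(
  moves=[0, 0, -0.0007, 0],
)

```text
clock: 14.18
tcp_pos: [0.6004, -0.0355, 0.126]
eef_rot: [3.123, 0.336, 0.001]
wrist_force: [-2.4, -0.4, 10.2]
gripper_width: -0.0003
```

Emit:
arm_command(
  moves=[0, 0, -0.0007, 0],
)

```text
clock: 14.3
tcp_pos: [0.6005, -0.0354, 0.1259]
eef_rot: [3.123, 0.336, 0.002]
wrist_force: [-3.6, 1.4, 13.6]
gripper_width: 0.0004
```

It's on the hard stop. Lifting off to check that it stays locked.

Emit:
arm_command(
  moves=[0, 0, 0.005, 0, 0, 0, 0.02, 0, 0, 0, 0.03, 0, 0, 0, 0.03, 0, -0.018, -0.003, 0, 0, -0.04, -0.008, 0, 0, -0.04, -0.008, 0, 0, 0, 0, 0, 0],
)

```text
clock: 15.3
tcp_pos: [0.4985, -0.0544, 0.2087]
eef_rot: [-3.123, -0.335, 0.005]
wrist_force: [0.4, 0.7, -0.3]
gripper_width: -0.0
```

```bash
cat > chk.py <<'E'
from f import *
def chk(tag):
    out=[]
    for n in('top','scene'):
        im,X=pts(n); Y=S(X); hsv=cv2.cvtColor(im,cv2.COLOR_BGR2HSV)
        out.append(cv2.resize(im[150:245,220:400] if n=='top' else im[170:300,180:320],(400,300) ,interpolation=cv2.INTER_CUBIC))
        near=(abs(Y[...,0])<.11)&(Y[...,2]>.04)&(Y[...,2]<.18)
        jw=near&(Y[...,1]>-.19)&(Y[...,1]<-.11); bl=jw&(cv2.inRange(hsv,(100,110,30),(128,255,255))>0)
        on=abs(Y[...,0])<.008
        for nm,m in(('blue',bl),('brass',jw&(cv2.inRange(hsv,(18,80,50),(38,255,255))>0)),
          ('handle',near&on&(abs(Y[...,1]-.075)<.006)),('red',near&(cv2.inRange(hsv,(0,150,50),(8,255,255))>0)&(Y[...,1]>.14)),('jaw',near&on&(abs(Y[...,1]+.14)<.01))):
            p=Y[m]
            if len(p): print(n,nm,len(p),np.median(p,0).round(4),np.percentile(p,3,0).round(4),np.percentile(p,97,0).round(4))
    cv2.imwrite(f'pics/{tag}.png',np.hstack(out)); s=bot.observe(); print(s['clock'],s['tcp_pos'],s['wrist_force'])
E
python3 -c "from chk import *;chk('k1')"
```

```text
top blue 420 [-0.0317 -0.1477  0.0611] [-0.0679 -0.1644  0.0516] [ 0.0273 -0.1335  0.0823]
top handle 34 [-0.0008  0.0755  0.1007] [-0.0075  0.0698  0.0553] [0.0069 0.0807 0.1033]
top red 119 [-0.0003  0.1706  0.068 ] [-0.0128  0.1577  0.064 ] [0.0126 0.1832 0.0708]
top jaw 59 [-1.000e-04 -1.401e-01  9.970e-02] [-0.0078 -0.1488  0.0859] [ 0.0074 -0.1304  0.1058]
scene blue 508 [-0.0284 -0.1553  0.0597] [-0.0673 -0.1677  0.0541] [ 0.0241 -0.1357  0.0789]
scene handle 37 [0.003  0.075  0.0975] [-0.0062  0.0698  0.0564] [0.0074 0.0798 0.1019]
scene red 47 [-0.      0.1674  0.0658] [-0.0114  0.1566  0.0638] [0.01   0.179  0.0685]
scene jaw 48 [ 0.0024 -0.1397  0.0983] [-0.0067 -0.1484  0.0579] [ 0.0077 -0.1308  0.1033]
15.4 [ 0.50254332 -0.05453354  0.20940795] [ 0.1618354   0.94106899 -0.39968275]
```

View pics/k1.png

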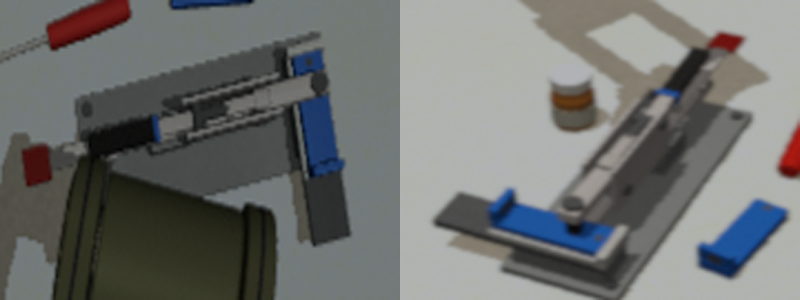

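The picture shows the handle lying flat and locked (top at about 100 mm), the jaw down on the pin, and the bracket at the end stop. Moving to the lever pad.

Emit:
arm_command(
  moves=[0, 0.03, 0, 0, 0.01, 0.03, 0, 0, 0.0165, 0.03, 0, 0, 0.025, 0.017, 0, 0, 0.025, 0.01, -0.03, 0, 0, 0, -0.035, 0, 0, 0, -0.025, 0, 0, 0, -0.01, 0],
)

```text
clock: 16.4
tcp_pos: [0.5791, 0.0631, 0.1071]
eef_rot: [-3.123, -0.337, 0.003]
wrist_force: [-0.1, -0.0, 0.5]
gripper_width: 0.0
```

Emit:
arm_command(
  moves=[0, 0, -0.003, 0, 0, 0, -0.003, 0, 0, 0, 0, 0],
)

```text
clock: 16.77
tcp_pos: [0.5794, 0.0626, 0.1039]
eef_rot: [3.123, 0.336, 0.003]
wrist_force: [0.0, 1.1, 0.7]
gripper_width: -0.0
```

Emit:
arm_command(
  moves=[0, 0, -0.003, 0, 0, 0, -0.003, 0, 0, 0, -0.003, 0, 0, 0, -0.002, 0, 0, 0, -0.002, 0],
)

```text
clock: 17.4
tcp_pos: [0.5787, 0.0627, 0.0901]
eef_rot: [-3.123, -0.336, 0.0]
wrist_force: [-0.8, 0.2, 1.7]
gripper_width: 0.0
```

Emit:
arm_command(
  moves=[0, 0, -0.002, 0, 0, 0, -0.002, 0, 0, 0, -0.002, 0, 0, 0, -0.002, 0],
)

```text
clock: 17.9
tcp_pos: [0.5787, 0.0625, 0.082]
eef_rot: [3.123, 0.336, -0.0]
wrist_force: [-0.9, -1.0, 2.2]
gripper_width: -0.0002
```

Emit:
arm_command(
  moves=[0, 0, -0.002, 0, 0, 0, -0.002, 0, 0, 0, -0.002, 0],
)

```text
clock: 18.27
tcp_pos: [0.5791, 0.0625, 0.0761]
eef_rot: [3.123, 0.336, 0.001]
wrist_force: [-0.4, -1.9, 4.0]
gripper_width: 0.0
```

Emit:
arm_command(
  moves=[0, 0, -0.002, 0, 0, 0, -0.002, 0],
)

```text
clock: 18.52
tcp_pos: [0.5792, 0.0624, 0.0725]
eef_rot: [3.123, 0.336, 0.002]
wrist_force: [0.5, -0.5, 4.7]
gripper_width: 0.0003
```

Emit:
arm_command(
  moves=[0, 0, -0.002, 0, 0, 0, -0.002, 0],
)

```text
clock: 18.77
tcp_pos: [0.5792, 0.0627, 0.0681]
eef_rot: [-3.123, -0.336, -0.001]
wrist_force: [0.5, -0.7, 3.5]
gripper_width: -0.0001
```

```bash
python3 -c "from chk import *;chk('k2')" | grep -E "handle|red|jaw|\["
```

```text
top blue 413 [-0.0321 -0.1484  0.0611] [-0.0679 -0.1642  0.0534] [ 0.0271 -0.1335  0.0815]
top handle 42 [-0.0018  0.0754  0.1267] [-0.0077  0.0693  0.0552] [0.0074 0.0808 0.1313]
top jaw 62 [-0.0007 -0.1398  0.1029] [-0.0078 -0.1492  0.0607] [ 0.0074 -0.1306  0.1086]
scene blue 507 [-0.0286 -0.1547  0.0595] [-0.0674 -0.1678  0.0538] [ 0.0242 -0.1354  0.0795]
scene brass 4 [ 0.0006 -0.155   0.0669] [-0.0005 -0.1561  0.0606] [ 0.0034 -0.1509  0.0711]
scene handle 55 [0.0017 0.075  0.1378] [-0.0066  0.0699  0.0531] [0.0077 0.0798 0.146 ]
scene red 24 [-0.0002  0.1597  0.0437] [-0.0121  0.1521  0.0407] [0.0133 0.1668 0.0468]
scene jaw 61 [ 0.003  -0.1425  0.105 ] [-0.0067 -0.1492  0.0573] [ 0.0076 -0.1315  0.1113]
18.875 [0.57913102 0.06273586 0.06794422] [ 0.70795042 -0.78712263  3.27097943]
```

The handle is springing up. I'll release the lever, retreat and check.

Emit:
arm_command(
  moves=[0, 0, 0.005, 0, 0, 0, 0.01, 0, 0, 0, 0.02, 0, 0, 0.02, 0.04, 0, -0.02, 0.03, 0.05, 0, -0.04, 0.03, 0.03, 0, -0.04, 0.02, 0, 0, 0, 0, 0, 0],
)

```text
clock: 19.88
tcp_pos: [0.4748, 0.1633, 0.2238]
eef_rot: [3.123, 0.341, -0.003]
wrist_force: [-0.3, 0.3, 0.0]
gripper_width: 0.0002
```

Emit:
arm_command(
  moves=[-0.04, 0.03, 0, 0, -0.04, 0.03, 0, 0, 0, 0, 0, 0, 0, 0, 0, 0],
)

```text
clock: 20.38
tcp_pos: [0.3996, 0.2224, 0.2233]
eef_rot: [3.123, 0.337, 0.002]
wrist_force: [0.8, 0.5, 0.4]
gripper_width: 0.0001
```

```bash
python3 -c "from chk import *;chk('k3')"
```

```text
top blue 418 [-0.0317 -0.1481  0.0611] [-0.0679 -0.1644  0.0532] [ 0.0272 -0.1333  0.0826]
top handle 51 [-0.0026  0.0754  0.1626] [-0.0076  0.0696  0.0557] [0.0071 0.0808 0.1698]
top red 125 [0.0002 0.1706 0.0682] [-0.0129  0.1575  0.0646] [0.0136 0.1836 0.0714]
top jaw 58 [-1.000e-04 -1.387e-01  1.164e-01] [-0.0075 -0.1494  0.0609] [ 0.0078 -0.1304  0.121 ]
scene blue 515 [-0.0281 -0.1545  0.0594] [-0.0681 -0.1678  0.054 ] [ 0.0233 -0.1356  0.0801]
scene brass 6 [-0.0014 -0.1519  0.0616] [-0.0039 -0.1533  0.0581] [ 0.0013 -0.1461  0.0636]
scene handle 59 [0.0005 0.0746 0.1577] [-0.007   0.0695  0.0608] [0.0075 0.0804 0.1681]
scene red 50 [0.0004 0.1674 0.0668] [-0.0119  0.1541  0.0637] [0.0121 0.1785 0.07  ]
scene jaw 96 [ 0.0016 -0.1445  0.1068] [-0.0075 -0.1497  0.0572] [ 0.0075 -0.1317  0.118 ]
20.475 [0.40008837 0.22216746 0.22320176] [-0.41881403 -0.30180524  0.43493472]
```

View pics/k3.png

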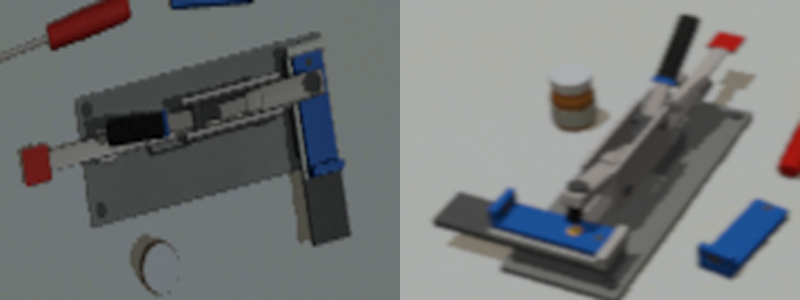

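The pliers are open again and the lever is back at rest. The pin is flush (head about 61.6 mm, against 67 mm before) and sits above the seat. Handing in.

```bash
python3 -c "from station import bot; print(bot.close_job())"
```

```text
the job is handed in; nothing more can be done
None
```

I carried out all three steps in order and handed the job in at about 20.5 s.

- **Bracket:** I pushed it home against the end stop. The push peaked at about 11–12 N, among readings taken at the end of each call. The last check put its near face about 69 mm before the seat (home is 70) and the pin within about 2 mm of the seat.
- **Locking:** I pressed the handle over centre with about 18 N at most, then 14 N against its hard stop. After I lifted off, it stayed locked with its top at about 100 mm.
- **Release:** I pressed the red lever with about 5 N. The handle sprang back to its original open height, and the lever returned to rest.
- **Final state:** The pin head is at about 61.6 mm, level with the bar (it stood at 67 mm before). That reading comes from only a few pixels in one view. The bracket did not move during locking or release.

No check failed or disagreed. The jar, screwdriver and spare bracket look undisturbed in the final crops; I did not look at the cartons or cup again, but touched nothing near them.

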